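# Unclip a computer's dust filter cover

### The job

The dust filter of the small desktop computer on the repair bench is due for cleaning. Squeeze the two snap tabs of its clip-on filter cover together to release it, lift the cover off and set it down gently (do not drop it), right way up, flat on the floor of the empty metal tray, and let go.

Things in the scene. Friction and masses are not known exactly. Their poses are not given: they have to be found in the camera images.
- cover: Grey clip-on cover, 114 g, on the flat white-topped computer (fixed, 240 x 220 x 75 mm high). Flange 100 (x) x 76 (y) x 4 mm; origin: centre of the flange's underside, at first on the computer's top; z up. A 14 mm deep skirt below it fits an opening with 2 mm play; in the tray it stands on the skirt. Two tabs stand up from it. The 4 mm high screwed plate 33 mm beyond it stays.
- tab_left (a joint): Travel of the cover's upright tab at its x = 0, +y side, towards the other: 0 free, 0.008 m fully in (stop); spring 2 N free, 5.2 N fully in. Tabs are 26 mm long (x), 5 mm thick (y), tops 34 mm above the cover's origin, 60 mm over both outer faces when free, 44 squeezed. Pinch from above along the cover's y, fingertips above the flange.
- tab_right (a joint): The same for the tab on the cover's -y side: 0 free, 0.008 m fully in, moving to the cover's +y. A hook at each tab's foot holds under the computer's top panel until its tab is in by 6 mm or more; with both held in, the cover lifts straight up.
- tray: The empty shallow aluminium tray on the bench, 210 (x) x 180 (y) x 28 mm high, walls and floor 5 mm thick, 0.6 kg, loose. Origin: centre of its underside on the bench; the inner floor is 5 mm above it; z up. (The smaller box with compartments and screws is another thing.)
Mind the look-alikes: they are no part of the job. What is shaped like the cover but red is not meant.

How it is judged:
On the way, in this order (a step that is already met when the one before it is completed fails the run):
1. both snap tabs are squeezed in together (5 mm or more each) while the cover is still on the computer (value of joint each of tab_left, tab_right above 0.005 m and distance of cover from where it was at the start of the episode below 0.02 m), for 0.1 s.
2. the cover is lifted clear of the computer (distance of cover from where it was at the start of the episode above 0.05 m), for 0.1 s.
At the end, for the whole second after the job is handed in: The cover lies at rest inside the tray, flat on its floor (origin 14 to 24 mm above the tray's underside, within 70 mm of the tray's centre in the tray's x and 55 mm in its y), right way up within 10 degrees, with both tabs sprung out again (under 3 mm) and the tray standing flat on the bench (x of cover in the frame of tray between -0.07 and 0.07 m and y of cover in the frame of tray between -0.055 and 0.055 m and z of cover in the frame of tray between 0.014 and 0.024 m and angle between cover's own z axis and vertical below 0.175 rad and angle between tray's own z axis and vertical below 0.1 rad and linear speed of cover below 0.02 m/s and value of joint each of tab_left, tab_right below 0.003 m); the robot touches nothing.
It fails at once if the cover is dropped into the tray (it comes down the last 30 mm faster than 0.7 m/s, as after a fall of 25 mm or more) (horizontal distance between cover and tray below 0.1 m and z of cover in the frame of tray below 0.049 m and linear speed of cover above 0.7 m/s).
It also fails if it takes over 35 s, if anything falls off the work surface, if the arm or the gripper's body presses on something with over 40 N, if the wrist force passes 120 N, or if a joint passes its speed limit or range.

### The arm

A 7-joint arm with a two-finger parallel gripper is mounted at the origin on the work surface. World frame = base frame: x ahead of the robot, y to its left, z up, the work surface at z = 0. Lengths are in m, angles in rad, forces in N, time in s.
With the tool pointing down it reaches from about 0.425 to 0.925 m from the base axis. Payload 6.8 kg.
Tool frame: the origin (TCP) lies midway between the tips of the shut fingers; the grasp point (between the pads) lies r.grip_point_offset behind it (r.grip_point_offset is the distance from the TCP to the grasp point, in m); z points along the fingers, y is the direction in which the jaws open and shut (so a half turn about z gives the same grasp; the last joint's range is limited). The gripper opens to 85 mm and grips with 20 to 120 N. Pads are 22 mm wide; open, the fingers measure 114 mm over their backs; the gripper's body (76 mm by 85 mm) begins 54 mm behind the grasp point. The pads swing forward as they close: fully open they stand 13 mm farther back than shut.
Start: joints at [1.114, 0.477, 0.022, 1.555, -0.011, 1.109, -0.083], TCP at [0.231, -0.634, 0.231] pointing down, gripper open.
Joint ranges: [-2.96, 2.96], [-0.34, 2.1], [-1.41, 1.46], [0.24, 2.44], [-1.37, 4.51], [0.17, 1.92], [-2.96, 2.96]. Speed limits (rad/s): [2.39, 2.39, 3.14, 3.14, 3.14, 3.14, 3.14].

### API

Orientations are given as a rotation vector (axis times angle).
In Python, from bench import r gives the robot as it stands. The module is installed in compiled form; this text tells all that it offers.
- The arm moves only by the tool play_rows, never from a script. Its argument "deltas" is a list of rows, each a list of 3 entries, a list of its own where there are three numbers: the finger opening in mm, from 0 to 85.4, then the shift along the tool's x, y, z in mm, then the turn, a rotation vector about the tool's x, y, z in rad. A call has 1 to 8 rows; each row is the pose to reach, as a shift and turn from the pose measured when the call began, along the tool's axes at that moment; what a row does not reach only later rows make up. A row lasts 1/8 s, in which the tool goes at most 62.5 mm and 10.7 degrees, less where a joint would pass 70% of its speed; a pose out of reach is approached as far as the arm can. A call with a gripper value outside its range is refused whole. The fingers move at their own pace and stop on an object; "squeeze" is the grip in N (left out, the last holds). Time passes only in rows, so rows that repeat a pose let the fingers close. It gives the time, the measured TCP pose, the force and the opening at its end, in the units of the state.
- r.get_obs(): the state, without advancing time (a new reading comes with each control period).
- r.grab_frame(name): name is "scene" or "top"; returns (picture, depth): 400x640x3 uint8, red, green, blue; 400x640 float32, m along the optical axis (not along the pixel's ray), 0 where there is no reading.
- r.camera_model(name): a dict with "mtx" (3x3 intrinsics, pixels), "D" ([k1, k2, p1, p2, k3] as OpenCV has them; the pictures are not rectified), "rvec" (rotation vector, rad) and "tvec" (3), from world to camera coordinates, as OpenCV has them. Camera axes: x right, y down, z forward; pixel columns grow to the right and rows downward; lengths in m; the calibration is good to about 2 mm. A picture is of the moment at which its call begins. camera_model takes no time and is no camera call.
- r.hand_in(): hands the job in, once; it reports no verdict.
The state is a dict: "clock": time; "joints": joint angles; "qvel": joint speeds; "tau": joint torques, N m; "tcp_pos": TCP position; "orientation": TCP orientation; "contact_force": force on the tool from outside, world axes, zero at the start; "moment": the same for the moment, N m; "grip_width": finger opening in m.
Only numpy, scipy, OpenCV 4.12 (cv2) and the standard library are available. Lean on these libraries where they do the work, as an engineer would, in place of code of your own. Each camera call takes 0.05 s, during which the arm holds its last target. There are 200 camera calls.

## Working session

There is one attempt and no reset: what is moved stays moved. The work goes in short steps, Python scripts to look and compute and a tool call to move; the robot and the scene stay as the last step left them, time stands still between calls to the robot, and variables do not carry over. Pictures are saved under pics/ and viewed, about 8 in all and at most 12, crops included, and the job is handed in when it is done.

Besides the shell and the picture viewer there is one more tool, called as name([rows], argument=value, ...), one row to a line, values as JSON. play_rows: Moves the arm, as the interface text tells. Its arguments: {"type":"object","properties":{"deltas":{"type":"array"},"squeeze":{"type":"number"}},"required":["deltas"]}

```bash
mkdir -p pics; cat > h.py <<'E'
import numpy as np, cv2
from bench import r
from scipy.spatial.transform import Rotation as R
def grab(n,tag):
    im,d=r.grab_frame(n); np.savez(f'pics/{tag}.npz',im=im,d=d); cv2.imwrite(f'pics/{tag}.png',im[:,:,::-1]); return im,d
def world(n,d):
    c=r.camera_model(n); K=np.array(c['mtx'],float); D=np.array(c['D'],float)
    v,u=np.mgrid[0:400,0:640]
    p=cv2.undistortPoints(np.stack([u,v],-1).reshape(-1,1,2).astype(np.float64),K,D).reshape(400,640,2)
    P=np.dstack([p*d[...,None],d]); Rm=cv2.Rodrigues(np.array(c['rvec'],float))[0]
    W=(P.reshape(-1,3)-np.array(c['tvec'],float).ravel())@Rm
    W=W.reshape(400,640,3); W[d==0]=np.nan; return W
E
python3 - <<'E'
from h import *
for n in('scene','top'): grab(n,n+'0')
a=cv2.imread('pics/top0.png'); b=cv2.imread('pics/scene0.png')
print(r.get_obs()['clock'],r.get_obs()['tcp_pos'],r.get_obs()['orientation'],r.grip_point_offset,r.get_obs()['grip_width'])
E
```

```text
0.1 [ 0.23052349 -0.63386901  0.23042484] [-3.09237537e+00 -5.44880501e-01  5.85393155e-04] 0.0187 0.0852535450180531
```

View pics/top0.png

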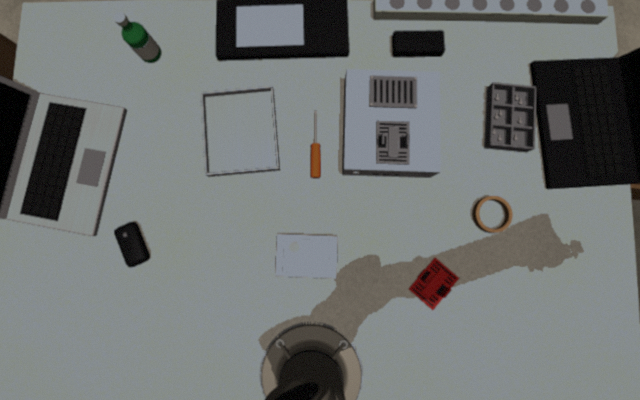

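View pics/scene0.png

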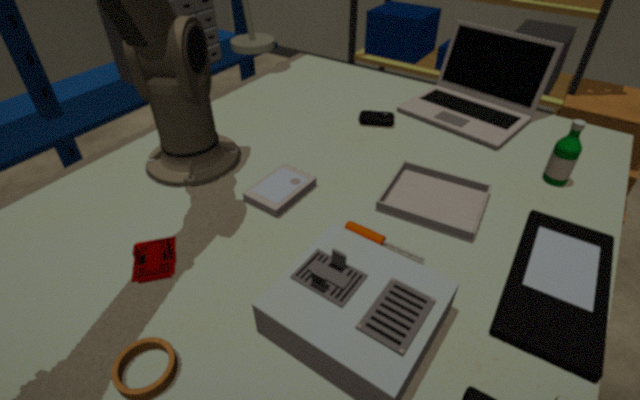

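Candidates, in top-view pixels: the grey slotted cover with tabs at (393,143), the flat grey screwed plate at (393,92), and the red cover look-alike at (434,283). I choose (393,143). The tray is at (242,132), and the compartment box at (511,117) is not it. Next I measure and check the choice in a close crop.

```bash
python3 - <<'E'
from h import *
z=np.load('pics/top0.npz'); W=world('top',z['d'])
f=lambda m: cv2.minAreaRect((W[m][:,:2]*1000).astype(np.float32))
def sub(u0,v0,u1,v1):
    m=np.zeros((400,640),bool); m[v0:v1,u0:u1]=1; return m
b=sub(330,60,450,185); t=sub(190,75,295,185)
print('bench z',np.nanmedian(W[200:220,300:340,2]),'pc top',np.nanmedian(W[110:116,350:370,2]))
m=b&(W[...,2]>.06)&(W[...,2]<.078); print('pc',f(m))
for lo in(.085,.095,.1): 
    m=b&(W[...,2]>lo); print('tabs',lo,m.sum(),np.nanmax(W[m][:,2]) if m.any() else 0); 
n,l=cv2.connectedComponents((b&(W[...,2]>.09)).astype(np.uint8))
for i in range(1,n): print(i,(l==i).sum(),W[l==i].mean(0),f(l==i))
m=t&(W[...,2]>.018)&(W[...,2]<.05); print('tray',m.sum(),f(m), np.nanmedian(W[120:140,230:255,2]))
g=cv2.cvtColor(z['im'],cv2.COLOR_RGB2GRAY)
c=z['im'][60:185,335:450,::-1]; c=cv2.resize(c,None,fx=4.5,fy=4.5,interpolation=cv2.INTER_CUBIC)
cv2.imwrite('pics/crop1.png',c)
for p in((378,122),(409,122),(378,163),(409,163),(393,143),(371,122),(412,165),(384,143),(403,143)): print(p,W[p[1],p[0]].round(4))
E
```

```text
bench z 0.0002637058565696703 pc top 0.0749810730438841
pc ((595.7482299804688, -181.80551147460938), (220.70361328125, 243.66238403320312), 88.90994262695312)
tabs 0.085 278 0.11221336195107945
tabs 0.095 93 0.11221336195107945
tabs 0.1 86 0.11221336195107945
1 53 [ 0.53988889 -0.15187038  0.10416089] ((539.5817260742188, -152.7254638671875), (6.247758865356445, 25.064992904663086), 89.5054702758789)
2 59 [ 0.53845528 -0.2077212   0.1037944 ] ((539.3644409179688, -208.4254150390625), (5.91221284866333, 25.65882110595703), 87.16313171386719)
tray 863 ((582.0062255859375, 184.96588134765625), (211.97682189941406, 182.27423095703125), 5.716921329498291) 0.005232785727331324
(378, 122) [ 0.5865 -0.1477  0.0794]
(409, 122) [ 0.5878 -0.2193  0.0784]
(378, 163) [ 0.4904 -0.1469  0.0801]
(409, 163) [ 0.4916 -0.2177  0.0785]
(393, 143) [ 0.5361 -0.1805  0.0844]
(371, 122) [ 0.5879 -0.1323  0.0748]
(412, 165) [ 0.4879 -0.2255  0.0746]
(384, 143) [ 0.5372 -0.161   0.0794]
(403, 143) [ 0.5371 -0.2039  0.0819]
```

View pics/crop1.png

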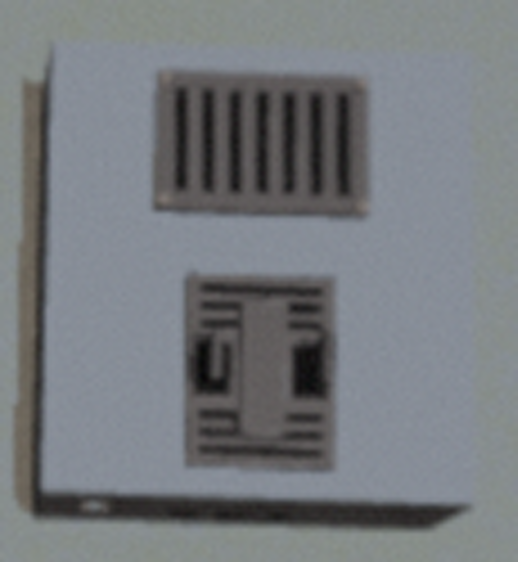

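The crop confirms the grey cover: tabs at crop (210,365) and (310,365), central rib between them, with the screwed plate above at (262,142). Tab centres measure 55.7 mm apart (expected 55) with a top at 109–112 mm, so the cover is at about (0.5395, -0.1805). The tray is at (0.582, 0.185) with yaw about 5.7°.

```bash
cat >> h.py <<'E'
def plan(p,yaw):
    o=r.get_obs(); T=R.from_rotvec(o['orientation']); 
    G=R.from_euler('z',yaw,degrees=True)*R.from_euler('x',180,degrees=True)
    print('clock',o['clock'],'tcp',np.round(o['tcp_pos'],4),'w',o['grip_width'],'F',np.round(o['contact_force'],1))
    print('shift mm',np.round(T.inv().apply(np.array(p)-o['tcp_pos'])*1000,1),'turn',np.round((T.inv()*G).as_rotvec(),4))
E
python3 -c "
from h import *
plan([.5395,-.1805,.17],-.5)"
```

```text
clock 0.1 tcp [ 0.2305 -0.6339  0.2304] w 0.0852535450180531 F [-0.3  0.2 -0.5]
shift mm [ 445.3 -320.4   60.9] turn [-0.0016  0.0004  0.3575]
```

play_rows([
  [85, [48, -34, 0], [0, 0, 0.04]],
  [85, [96, -69, 0], [0, 0, 0.08]],
  [85, [144, -104, 0], [0, 0, 0.12]],
  [85, [192, -138, 5], [0, 0, 0.16]],
  [85, [240, -173, 10], [0, 0, 0.2]],
  [85, [288, -207, 15], [0, 0, 0.24]],
  [85, [336, -242, 20], [0, 0, 0.28]],
  [85, [384, -276, 25], [0, 0, 0.32]],
])

```text
clock: 1.1
tcp_pos: [0.4976, -0.2415, 0.2055]
orientation: [-3.14, -0.043, 0.002]
contact_force: [0.6, -0.4, -0.8]
grip_width: 0.0849
```

```bash
python3 -c "
from h import *
plan([.5395,-.1805,.15],-.5)"
```

```text
clock 1.1 tcp [ 0.4976 -0.2415  0.2055] w 0.08488344225674652 F [ 0.6 -0.4 -0.8]
shift mm [ 43.6 -59.7  55.6] turn [-0.0015  0.001   0.0361]
```

play_rows([
  [85, [22, -30, 15], [0, 0, 0.018]],
  [85, [43.5, -59.5, 30], [0, 0, 0.036]],
  [85, [43.5, -59.5, 55], [-0.0015, 0.001, 0.036]],
  [85, [43.5, -59.5, 55.5], [-0.0015, 0.001, 0.036]],
  [85, [43.5, -59.5, 55.5], [-0.0015, 0.001, 0.036]],
])

```text
clock: 1.72
tcp_pos: [0.5393, -0.1815, 0.1506]
orientation: [3.141, -0.015, 0.0]
contact_force: [-0.5, 0.4, -0.7]
grip_width: 0.0851
```

```bash
python3 - <<'E'
from h import *
plan([.5395,-.1805,.081],-.5)
im,d=grab('scene','scene1')
cv2.imwrite('pics/crop2.png',cv2.resize(im[120:340,230:470,::-1],None,fx=2.6,fy=2.6,interpolation=cv2.INTER_CUBIC))
E
```

```text
clock 1.725 tcp [ 0.5393 -0.1815  0.1506] w 0.08506342746461734 F [-0.5  0.4 -0.7]
shift mm [ 0.1 -1.  69.6] turn [ 0.0003 -0.0001 -0.001 ]
```

View pics/crop2.png

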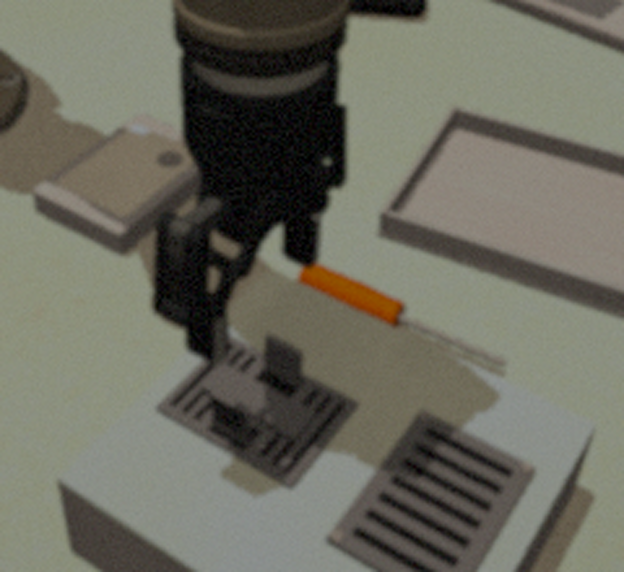

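The gripper hangs above the cover, with its fingers at (207,330) and (300,235), ready to straddle the tabs. Going down.

play_rows([
  [85, [0, -1, 20], [0, 0, 0]],
  [85, [0, -1, 40], [0, 0, 0]],
  [85, [0, -1, 55], [0, 0, 0]],
  [85, [0, -1, 65], [0, 0, 0]],
  [85, [0, -1, 69.5], [0, 0, 0]],
  [85, [0, -1, 69.5], [0, 0, 0]],
], squeeze=40)

```text
clock: 2.52
tcp_pos: [0.5398, -0.1807, 0.0815]
orientation: [3.141, -0.016, 0.002]
contact_force: [0.2, 0.1, -0.1]
grip_width: 0.085
```

```bash
python3 - <<'E'
from h import *
plan([.5395,-.1805,.081],-.5)
E
```

```text
clock 2.525 tcp [ 0.5398 -0.1807  0.0815] w 0.08498636653013764 F [ 0.2  0.1 -0.1]
shift mm [-0.3 -0.2  0.5] turn [ 0.0005 -0.0012 -0.0012]
```

play_rows([
  [62, [0, 0, 0], [0, 0, 0]],
  [62, [0, 0, 0], [0, 0, 0]],
  [52, [0, 0, 0], [0, 0, 0]],
  [40, [0, 0, 0], [0, 0, 0]],
  [40, [0, 0, 0], [0, 0, 0]],
  [40, [0, 0, 0], [0, 0, 0]],
  [40, [0, 0, 0], [0, 0, 0]],
  [40, [0, 0, 0], [0, 0, 0]],
])

```text
clock: 3.52
tcp_pos: [0.5405, -0.1808, 0.0831]
orientation: [3.141, -0.017, 0.004]
contact_force: [-2.1, 1.5, 12.6]
grip_width: 0.0421
```

```bash
python3 - <<'E'
from h import *
plan([.5395,-.1805,.081],-.5)
im,d=grab('scene','scene2')
cv2.imwrite('pics/crop3.png',cv2.resize(im[180:320,250:390,::-1],None,fx=4,fy=4,interpolation=cv2.INTER_CUBIC))
E
```

```text
clock 3.525 tcp [ 0.5405 -0.1808  0.0831] w 0.04210738444396762 F [-2.1  1.5 12.6]
shift mm [-1.  -0.3  2.1] turn [ 0.0008 -0.0027 -0.0021]
```

View pics/crop3.png

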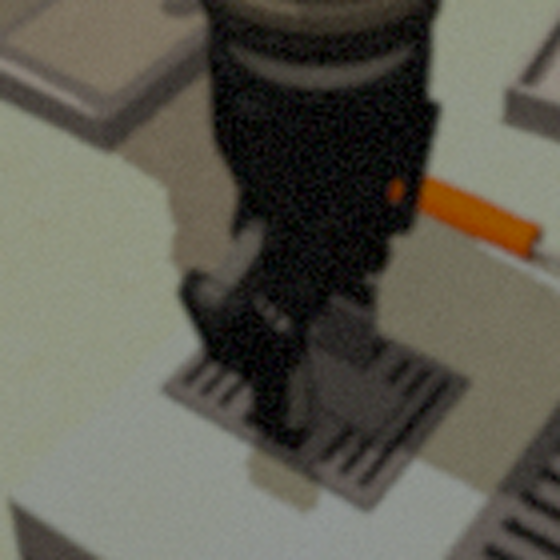

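The fingers hold both tabs: right finger at crop (275,410), left one behind the tab at (345,335). The opening is 42 mm, against 44 for fully squeezed. I lift slowly.

play_rows([
  [40, [0, 0, -3], [0, 0, 0]],
  [40, [0, 0, -8], [0, 0, 0]],
  [40, [0, 0, -15], [0, 0, 0]],
  [40, [0, 0, -25], [0, 0, 0]],
  [40, [0, 0, -38], [0, 0, 0]],
  [40, [0, 0, -54], [0, 0, 0]],
  [40, [0, 0, -70], [0, 0, 0]],
  [40, [0, 0, -70], [0, 0, 0]],
])

```text
clock: 4.58
tcp_pos: [0.5415, -0.1811, 0.155]
orientation: [3.14, -0.017, 0.01]
contact_force: [-1.0, 0.1, -1.8]
grip_width: 0.0415
```

```bash
python3 - <<'E'
from h import *
plan([.582,.185,.16],5.7)
im,d=grab('scene','scene3')
cv2.imwrite('pics/crop4.png',cv2.resize(im[130:320,240:430,::-1],None,fx=3,fy=3,interpolation=cv2.INTER_CUBIC))
E
```

```text
clock 4.575 tcp [ 0.5415 -0.1811  0.155 ] w 0.04153324226625725 F [-1.   0.1 -1.8]
shift mm [  36.5 -366.5   -5.4] turn [ 0.002  -0.006  -0.1104]
```

View pics/crop4.png

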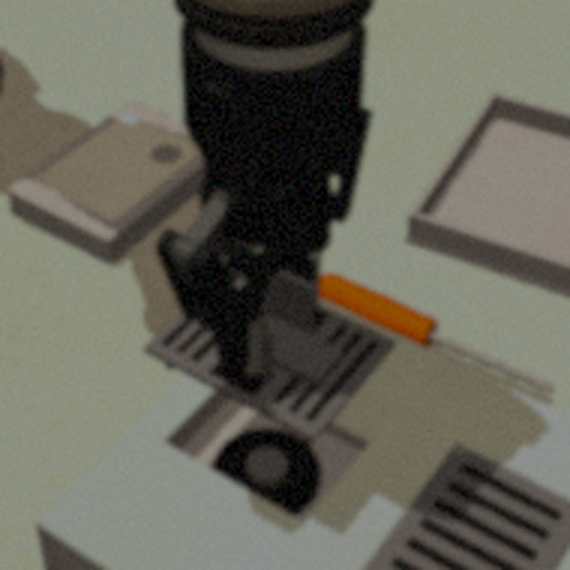

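The cover is lifted out level, the opening with the fan shows below at (270,470), and the load reads about -1.8 N. Moving to the tray.

play_rows([
  [40, [2, -20, -5], [0, 0, -0.01]],
  [40, [6, -60, -5], [0, 0, -0.02]],
  [40, [11, -110, -5], [0, 0, -0.035]],
  [40, [17, -165, -5], [0, 0, -0.05]],
  [40, [22, -220, -5], [0, 0, -0.065]],
  [40, [28, -275, -5], [0.001, -0.003, -0.08]],
  [40, [33, -325, -5], [0.002, -0.005, -0.095]],
  [40, [36, -355, -5], [0.002, -0.006, -0.11]],
])

```text
clock: 5.62
tcp_pos: [0.5791, 0.179, 0.1584]
orientation: [-3.135, -0.164, 0.005]
contact_force: [-0.4, -0.2, -1.6]
grip_width: 0.0419
```

```bash
python3 - <<'E'
from h import *
plan([.582,.185,.07],5.7)
im,d=grab('scene','scene4')
cv2.imwrite('pics/crop5.png',cv2.resize(im[80:260,330:530,::-1],None,fx=3,fy=3,interpolation=cv2.INTER_CUBIC))
E
```

```text
clock 5.625 tcp [0.5791 0.179  0.1584] w 0.041851225041444284 F [-0.4 -0.2 -1.6]
shift mm [ 3.7 -5.4 88.4] turn [-0.0025  0.0028  0.0053]
```

View pics/crop5.png

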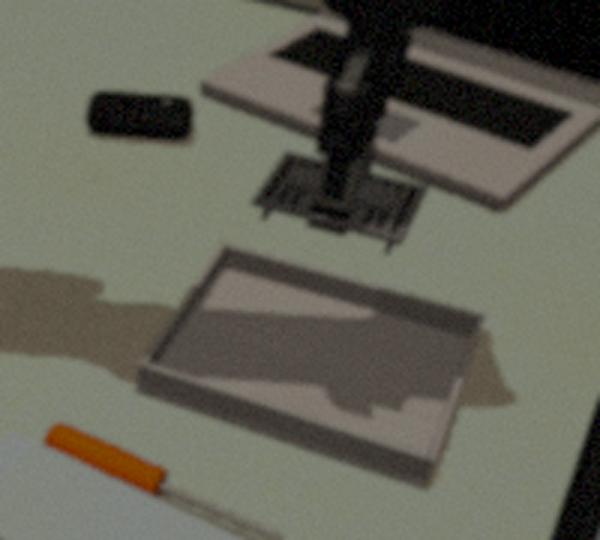

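The cover hangs level above the tray (crop (340,200)). Lowering it.

play_rows([
  [40, [4, -5.5, 15], [-0.002, 0.003, 0.005]],
  [40, [4, -5.5, 35], [-0.002, 0.003, 0.005]],
  [40, [4, -5.5, 58], [-0.002, 0.003, 0.005]],
  [40, [4, -5.5, 80], [-0.002, 0.003, 0.005]],
  [40, [4, -5.5, 98], [-0.002, 0.003, 0.005]],
  [40, [4, -5.5, 112], [-0.002, 0.003, 0.005]],
  [40, [4, -5.5, 120], [-0.002, 0.003, 0.005]],
  [40, [4, -5.5, 120], [-0.002, 0.003, 0.005]],
])

```text
clock: 6.68
tcp_pos: [0.582, 0.19, 0.0382]
orientation: [-3.134, -0.163, -0.001]
contact_force: [0.8, -1.1, -1.4]
grip_width: 0.0416
```

```bash
python3 - <<'E'
from h import *
plan([.582,.185,.027],5.7)
im,d=grab('top','top5'); W=world('top',d)
for a in (.015,.02,.03,.04):
  m=(np.abs(W[...,0]-.582)<.07)&(np.abs(W[...,1]-.185)<.06)&(W[...,2]>a)&(W[...,2]<a+.01)
  print(a,m.sum(),W[m].mean(0) if m.any() else'')
im,d=grab('scene','scene5')
cv2.imwrite('pics/crop6.png',cv2.resize(im[100:260,350:520,::-1],None,fx=3.5,fy=3.5,interpolation=cv2.INTER_CUBIC))
E
```

```text
clock 6.675 tcp [0.582  0.19   0.0382] w 0.041637277364741807 F [ 0.8 -1.1 -1.4]
shift mm [-0.5  5.  11.2] turn [-0.0034 -0.0006  0.0046]
0.015 0 
0.02 0 
0.03 0 
0.04 0
```

View pics/crop6.png

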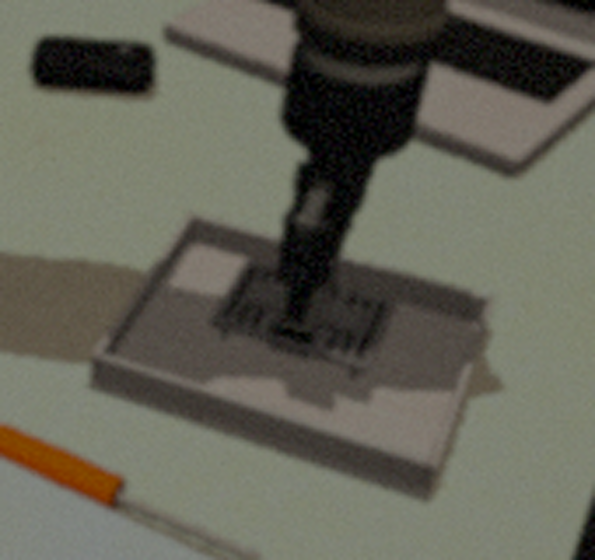

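The cover is over the tray floor, centred at about crop (305,310), inside the walls. I ease it down to contact.

play_rows([
  [40, [0, 4, 3], [0, 0, 0]],
  [40, [0, 5, 6], [0, 0, 0]],
  [40, [0, 5, 8], [0, 0, 0]],
  [40, [0, 5, 9.5], [0, 0, 0]],
  [40, [0, 5, 10.5], [0, 0, 0]],
  [40, [0, 5, 10.5], [0, 0, 0]],
])

```text
clock: 7.52
tcp_pos: [0.5831, 0.1854, 0.0285]
orientation: [-3.133, -0.163, -0.003]
contact_force: [0.1, 0.4, -0.7]
grip_width: 0.0418
```

play_rows([
  [40, [0, 0, 1], [0, 0, 0]],
  [40, [0, 0, 2], [0, 0, 0]],
  [40, [0, 0, 2], [0, 0, 0]],
])

```text
clock: 7.9
tcp_pos: [0.5832, 0.1856, 0.0273]
orientation: [-3.133, -0.164, -0.003]
contact_force: [-1.9, -0.2, 5.3]
grip_width: 0.0417
```

It is in contact (5.3 N up, at the predicted height). Releasing.

play_rows([
  [44, [0, 0, 0], [0, 0, 0]],
  [50, [0, 0, 0], [0, 0, 0]],
  [56, [0, 0, 0], [0, 0, 0]],
  [64, [0, 0, 0], [0, 0, 0]],
  [72, [0, 0, 0], [0, 0, 0]],
  [80, [0, 0, 0], [0, 0, 0]],
  [80, [0, 0, 0], [0, 0, 0]],
  [80, [0, 0, 0], [0, 0, 0]],
])

```text
clock: 8.9
tcp_pos: [0.5832, 0.1856, 0.0273]
orientation: [-3.133, -0.164, -0.003]
contact_force: [-0.0, 0.0, -0.0]
grip_width: 0.08
```

play_rows([
  [80, [0, 0, -5], [0, 0, 0]],
  [80, [0, 0, -15], [0, 0, 0]],
  [80, [0, 0, -35], [0, 0, 0]],
  [80, [0, 0, -65], [0, 0, 0]],
  [80, [0, 0, -100], [0, 0, 0]],
  [80, [0, 0, -140], [0, 0, 0]],
  [80, [0, 40, -160], [0, 0, 0]],
  [80, [0, 90, -160], [0, 0, 0]],
])

```text
clock: 9.9
tcp_pos: [0.5938, 0.0963, 0.1911]
orientation: [-3.132, -0.168, -0.013]
contact_force: [-0.2, -0.5, 0.2]
grip_width: 0.08
```

play_rows([
  [80, [0, 50, 0], [0, 0, 0]],
  [80, [0, 100, 0], [0, 0, 0]],
  [80, [0, 150, 0], [0, 0, 0]],
  [80, [0, 200, 0], [0, 0, 0]],
  [80, [0, 250, 0], [0, 0, 0]],
  [80, [0, 250, 0], [0, 0, 0]],
  [80, [0, 250, 0], [0, 0, 0]],
])

```text
clock: 10.78
tcp_pos: [0.6208, -0.1516, 0.1909]
orientation: [-3.131, -0.168, -0.015]
contact_force: [0.0, 1.1, -0.4]
grip_width: 0.0801
```

```bash
python3 - <<'E'
from h import *
plan([.582,.185,.027],5.7)
im,d=grab('top','top6'); W=world('top',d)
reg=np.zeros((400,640),bool); reg[75:185,190:295]=1
f=lambda m: cv2.minAreaRect((W[m][:,:2]*1000).astype(np.float32))
Z=W[...,2]
near=reg&(abs(W[...,0]-.582)<.075)&(abs(W[...,1]-.185)<.065)
m=near&(Z>.018)&(Z<.03); print('flange',m.sum(),np.median(Z[m]),f(m))
c=np.linalg.lstsq(np.c_[W[m][:,:2],np.ones(m.sum())],Z[m],rcond=None)[0]; print('slope',c[:2])
n,l=cv2.connectedComponents((near&(Z>.04)).astype(np.uint8))
for i in range(1,n): print('tab',(l==i).sum(),f(l==i),Z[l==i].max())
print('tray',f(reg&~near&(Z>.02)&(Z<.05)))
a=cv2.resize(im[75:185,190:300,::-1],None,fx=4,fy=4,interpolation=cv2.INTER_CUBIC)
im,d=grab('scene','scene6')
b=cv2.resize(im[150:250,360:510,::-1],(660,440),interpolation=cv2.INTER_CUBIC)
cv2.imwrite('pics/fin.png',cv2.resize(np.hstack([a,b]),(800,320)))
E
```

```text
clock 10.775 tcp [ 0.6208 -0.1516  0.1909] w 0.0801273998595237 F [ 0.   1.1 -0.4]
shift mm [  -4.1 -337.9  165.8] turn [-0.0057 -0.0098  0.008 ]
flange 1076 0.023844023218696192 ((581.844482421875, 186.08685302734375), (100.93251037597656, 76.31078338623047), 5.865748882293701)
slope [0.00294716 0.00051016]
tab 36 ((584.5467529296875, 157.76077270507812), (27.053686141967773, 5.704184532165527), 9.116220474243164) 0.05504805337338773
tab 42 ((579.32275390625, 213.91201782226562), (26.492755889892578, 6.316457748413086), 1.331038236618042) 0.056166225195061384
tray ((582.23681640625, 184.56402587890625), (212.3940887451172, 180.97059631347656), 5.725478649139404)
```

View pics/fin.png

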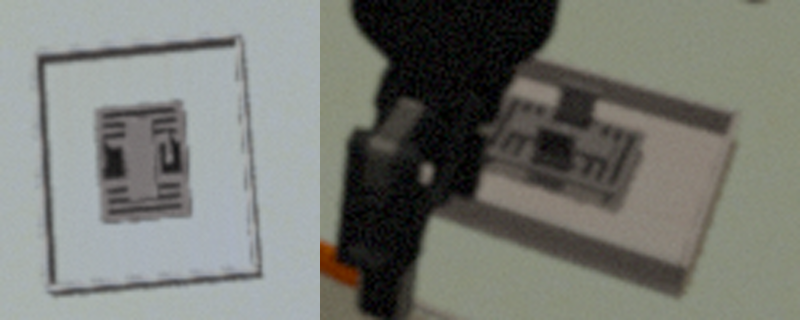

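The cover lies flat and centred in the tray (left panel (145,160)). The flange top is at 23.8 mm, so the origin is near 20 mm. The tabs are 56 mm apart, which means they have sprung out, and the arm is clear.

```bash
python3 -c "
from bench import r
print(r.hand_in())"
```

```text
the job is handed in; nothing more can be done
None
```

I squeezed both tabs of the grey cover, lifted it straight off the computer, lowered it onto the tray floor until it touched (about 5 N) and let go. I then moved the arm clear and handed in at about 11 s. `hand_in` gives no verdict, so what follows is from my own last checks.

- **Position:** the cover lies within 2 mm of the tray's centre. Its flange top is at 23.8 mm, so its origin is about 20 mm above the tray's underside (14–24 mm allowed).
- **Attitude:** the cover is level to within 0.2°, and the tray has not moved.
- **Tabs:** their centres are 56 mm apart, against about 55 mm when free, so both have sprung out again.
- **Small disagreement:** while gripping, the finger opening read about 42 mm where 44 mm was expected for fully squeezed tabs. The cover released cleanly all the same.
- **Unexpected force:** there was a 12.6 N upward force while squeezing, probably from the fingers dragging on the tabs or touching the flange. It was gone after the lift.

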